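# Shut and latch the spice box

### The arm

A 6-joint arm with a two-finger parallel gripper is mounted at the origin on the work surface. World frame = base frame: x ahead of the robot, y to its left, z up, the work surface at z = 0. Lengths are in m, angles in rad, forces in N, time in s.
With the tool pointing down it reaches from about 0.35 to 0.875 m from the base axis. Payload 4.2 kg.
Tool frame: the origin (TCP) lies midway between the tips of the shut fingers; the grasp point (between the pads) lies 19 mm behind it; z points along the fingers, y is the direction in which the jaws open and shut (so a half turn about z gives the same grasp; the last joint's range is limited). The gripper opens to 85 mm and grips with 20 to 120 N. Pads are 22 mm wide; open, the fingers measure 114 mm over their backs; the gripper's body (76 mm by 85 mm) begins 54 mm behind the grasp point. The pads swing forward as they close: fully open they stand 13 mm farther back than shut.
Start: joints at [-0.898, 0.385, 0.008, 0, -1.194, -0.259], TCP at [0.251, -0.572, 0.21] pointing down, gripper open.
Joint ranges: [-3.14, 3.14], [-1.21, 2.06], [-1.07, 1.41], [-3.16, 2.05], [-2.99, -0.16], [-3.1, 3.1]. Speed limits (rad/s): [2.79, 2.79, 3.14, 3.14, 3.14, 3.14].

### API

Orientations are given as a rotation vector (axis times angle).
In Python, from plant import robot gives the robot as it stands.
- The arm moves only by the tool send_rows, never from a script. Its argument "moves" is a list that holds one entry, the list of rows, each a list of 5 numbers: the closure, from 0 (fully open) to 1 (shut), then the shift along the tool's x, y, z in mm, then the turn about the tool's z in degrees. A call has 1 to 12 rows; each row is the pose to reach, as a shift and turn from the pose measured when the call began, along the tool's axes at that moment; what a row does not reach only later rows make up. A row lasts 1/12 s, in which the tool goes at most 41.7 mm and 7.16 degrees, less where a joint would pass 70% of its speed; a pose out of reach is approached as far as the arm can. A call with a gripper value outside its range is refused whole. The fingers move at their own pace and stop on an object; "force" is the grip in N (left out, the last holds). Time passes only in rows, so rows that repeat a pose let the fingers close. It gives the time, the measured TCP pose, the force and the opening at its end, in the units of the state.
- robot.state(): the state, without advancing time (a new reading comes with each control period).
- robot.get_image(name): name is "scene" or "side" or "wrist"; returns a dict with "pixels" (480x640x3 uint8, blue, green, red), "depth" (480x640 float32, m along the optical axis (not along the pixel's ray), 0 where there is no reading), "fx", "fy", "cx", "cy" (pixels), "extrinsics" (4x4, takes a point from camera to world coordinates); the wrist camera has in their place "tool_from_camera" (4x4, takes a point from camera to tool coordinates, whose origin is the TCP and whose axes are the flange's). Camera axes: x right, y down, z forward; pixel columns grow to the right and rows downward; lengths in m; the calibration is good to about 2 mm. A picture is of the moment at which its call begins: read the wrist's pose just before it.
- robot.hand_in(): hands the job in, once; it reports no verdict.
Trained networks look in the newest picture that a camera, given by its name, has taken for a name from the list of things; names that differ only in an ending like _2 or _b are one class to them, and where a whole thing is asked for, a point or a joint stands for the part that bears it (a point fixed in the world has none). Each returns a list of dicts, best first, with "conf" (0 to 1); they miss things now and then, are a little off and sometimes report something else, mostly with a low value. They report only what shows in the picture. A call takes as long as a camera call.
- robot.find_in(label, camera): "uv" ([column, row] in pixels, amid what is visible of it).
- robot.landmark_of(label, camera): "uv" ([column, row] in pixels: a listed point, or the origin of a listed thing).
The state is a dict: "clock": time; "qpos": joint angles; "joint_velocities": joint speeds; "effort": joint torques, N m; "position": TCP position; "tool_rot": TCP orientation; "contact_force": force on the tool from outside, world axes, zero at the start; "torque": the same for the moment, N m; "finger_gap": opening from 0.0 (shut) to 1.0 (fully open).
Only numpy, scipy, OpenCV 4.12 (cv2) and the standard library are available. Lean on these libraries where they do the work, as an engineer would, in place of code of your own. Each camera call takes 0.05 s, during which the arm holds its last target. There are 200 camera calls.

### The job

Slide the white hatch of the green spice box fully shut, then swing the brass latch handle round clockwise (seen from above) over its hump until it drops into its low notch, and leave it there. Where the notch lies can only be felt: turn gently, let the handle rise and fall freely, never force it against its stop, and leave the other things on the shelf undisturbed.

Things in the scene. Friction and masses are not known exactly. Their poses are not given: they have to be found in the camera images.
- box: green sheet-steel spice box, fixed to the shelf, 200 mm (x) by 400 mm (y) by 100 mm high; origin at the centre of its underside, z up. A 100 mm long opening in its flat top, just on the +y side of the middle, is shut by the hatch; the latch stands on the +y end of the top.
- hatch (a joint): how far the white sliding hatch is open, in m: 0 = fully shut against its stop, at most 0.10. It shuts by sliding along the box's +y on top of the box (hatch top face 107 mm above the shelf); friction about 2 N.
- tab (a point): centre of the blue upright tab on the hatch that is pushed or gripped: 70 mm along the box's x, 16 mm along y, 32 mm tall, centre 122 mm above the shelf (top 138 mm). It moves with the hatch.
- pivot (a point): point on the box's top face (100 mm above the shelf) on the latch's vertical turning axis, 130 mm along the box's +y from its centre; axes as the box's. A dark drum stands round it. Opposite the handle a brass tongue, reaching 69 mm from the axis, swings over the hatch's small steel lug; it is blocked unless the hatch is shut.
- knob (a point): centre of the top face of the black upright round knob at the end of the latch's brass arm, 100 mm from the turning axis. The knob is 18 mm wide, bare for its upper 34 mm; below is the arm, 14 mm wide. At the start the knob's top is 187 mm above the shelf and the arm points along the box's -x or up to 0.2 rad clockwise of it. The springy arm gives 1 mm per 5 N at the knob.
- spindle: the turning part of the latch with handle and tongue; origin on its axis at the box's top face; x points away from the knob. Pushed clockwise from above (knob towards the box's +y) it goes easily, climbs a hump (knob top about 193 mm up, 4 to 9 N at the knob), then springs ahead and drops into the notch (knob top 182 mm up), with a hard stop just beyond.
- drum: fixed dark drum, 88 mm wide, 30 mm high, hiding the cam; origin at its underside. Crest of the hump: 0.7 to 1.85 rad clockwise of the box's -x; notch about 0.15 rad further. A spring pulls the handle down with 12 to 18 N, so it must be free to rise and drop. Over about 20 N at the knob against the stop, or as much against its rise or fall, overloads the cam.
- tub_a: bystander: closed white tub with red lid, 80 mm wide, 89 mm high, standing on the turntable (260 mm wide, 20 mm high); origin at the centre of its underside
- tub_b: bystander: closed white tub with yellow lid, 80 mm wide, 89 mm high, standing on the turntable (260 mm wide, 20 mm high); origin at the centre of its underside
- tub_c: bystander: closed white tub with green lid, 80 mm wide, 89 mm high, standing on the turntable (260 mm wide, 20 mm high); origin at the centre of its underside
- tub_d: bystander: closed white tub with orange lid, 80 mm wide, 89 mm high, standing on the turntable (260 mm wide, 20 mm high); origin at the centre of its underside
- tray: bystander: stainless steel tray 200 by 280 mm, 22 mm high; origin at the centre of its underside
- bowl: bystander: blue enamel bowl, 150 mm wide, 65 mm high; origin at the centre of its underside

How it is judged:
By the outcome, as a careful person would: the job done as asked, in the order asked, and still so for the second after the job is handed in, with the robot touching nothing.
It also fails if it takes over 58 s, if anything falls off the work surface, if the arm or the gripper's body presses on something with over 40 N, if the wrist force passes 120 N, or if a joint passes its speed limit or range.

## Working session

There is one attempt and no reset: what is moved stays moved. The work goes in short steps, Python scripts to look and compute and a tool call to move; the robot and the scene stay as the last step left them, time stands still between calls to the robot, and variables do not carry over. Pictures are saved under pics/ and viewed, about 8 in all and at most 12, crops included, and the job is handed in when it is done.

Besides the shell and the picture viewer there is one more tool, called after "Call:" as name([rows], argument=value, ...), one row to a line, values as JSON. send_rows: Moves the arm, as the interface text tells. Its arguments: {"type":"object","properties":{"moves":{"type":"array","items":{"type":"array","items":{"type":"array","items":{"type":"number"}}}},"force":{"type":"number"}},"required":["moves"]}

```bash
ls; mkdir -p pics; cat > h.py <<'E'
import numpy as np, cv2
from scipy.spatial.transform import Rotation as R
from plant import robot
def cam(name):
    s=robot.state(); im=robot.get_image(name)
    if name=="wrist":
        T=np.eye(4); T[:3,:3]=R.from_rotvec(s["tool_rot"]).as_matrix(); T[:3,3]=s["position"]
        im["E"]=T@np.array(im["tool_from_camera"])
    else: im["E"]=np.array(im["extrinsics"])
    return im
def ray(im,uv):
    d=np.array([(uv[0]-im["cx"])/im["fx"],(uv[1]-im["cy"])/im["fy"],1.])
    return im["E"][:3,3], im["E"][:3,:3]@d
def at_z(im,uv,z):
    o,d=ray(im,uv); return o+d*(z-o[2])/d[2]
def at_depth(im,uv):
    u,v=int(round(uv[0])),int(round(uv[1])); p=im["depth"][max(v-1,0):v+2,max(u-1,0):u+2]; p=p[p>0]
    if len(p)==0: return None
    o,d=ray(im,uv); return o+d*np.median(p)
E
python3 - <<'E'
from h import *
np.set_printoptions(precision=4,suppress=True)
s=robot.state(); print({k:np.round(v,3) for k,v in s.items()})
Z=dict(box=0,tab=.122,pivot=.1,knob=.187,spindle=.1,drum=.1)
for c in ["scene","side"]:
    im=cam(c); cv2.imwrite(f"pics/{c}0.png",im["pixels"]); print(c,im["E"][:3,3],im["fx"])
    for l in Z:
        for r in robot.landmark_of(l,c)[:2]:
            print(l,round(r["conf"],2),np.round(r["uv"]),at_z(im,r["uv"],Z[l]),at_depth(im,r["uv"]))
E
```

```text
pics
{'clock': np.float64(0.0), 'qpos': array([-0.898,  0.386,  0.007, -0.   , -1.194, -0.259]), 'joint_velocities': array([-0.001, -0.001,  0.   ,  0.   , -0.001, -0.   ]), 'effort': array([ -0.001, -39.229,  18.84 ,   4.186,  -0.005,  -0.   ]), 'position': array([ 0.251, -0.572,  0.209]), 'tool_rot': array([ 0.645, -3.074, -0.003]), 'contact_force': array([ 1.679, -0.094,  0.048]), 'torque': array([-0.013,  0.013, -0.005]), 'finger_gap': np.float64(1.0)}
scene [ 1.0093 -0.2367  1.1673] 500.59259505676846
box 0.79 [357. 306.] [0.5842 0.0458 0.    ] [0.6236 0.0197 0.1081]
tab 0.58 [315. 304.] [ 0.5905 -0.0692  0.122 ] [ 0.5968 -0.0717  0.1375]
pivot 0.55 [409. 263.] [0.5649 0.1854 0.1   ] [0.583  0.1682 0.1434]
knob 0.69 [396. 212.] [0.4657 0.1831 0.187 ] [0.3624 0.2628 0.0008]
spindle 0.66 [408. 265.] [0.5682 0.1802 0.1   ] [0.5864 0.163  0.144 ]
drum 0.71 [409. 264.] [0.5648 0.1836 0.1   ] [0.5836 0.1657 0.1452]
side [-0.3408  0.7063  1.2105] 490.38312812185427
box 0.66 [275. 256.] [0.5749 0.0597 0.    ] [0.4999 0.1127 0.0991]
tab 0.87 [301. 211.] [ 0.5865 -0.0628  0.122 ] [ 0.5821 -0.0592  0.1271]
tab 0.75 [395. 191.] [ 0.4529 -0.3766  0.122 ] [0.1741 0.0038 0.5044]
pivot 0.58 [246. 258.] [0.5524 0.1857 0.1   ] [0.5286 0.1996 0.1296]
knob 0.68 [264. 252.] [0.468  0.1751 0.187 ] [0.4668 0.1759 0.1884]
knob 0.31 [362. 182.] [ 0.509  -0.2645  0.187 ] [ 0.6313 -0.4043  0.0397]
spindle 0.85 [246. 256.] [0.5578 0.1818 0.1   ] [0.5341 0.1956 0.1292]
drum 0.85 [246. 255.] [0.562  0.1784 0.1   ] [0.5366 0.1933 0.1313]
```

View pics/scene0.png

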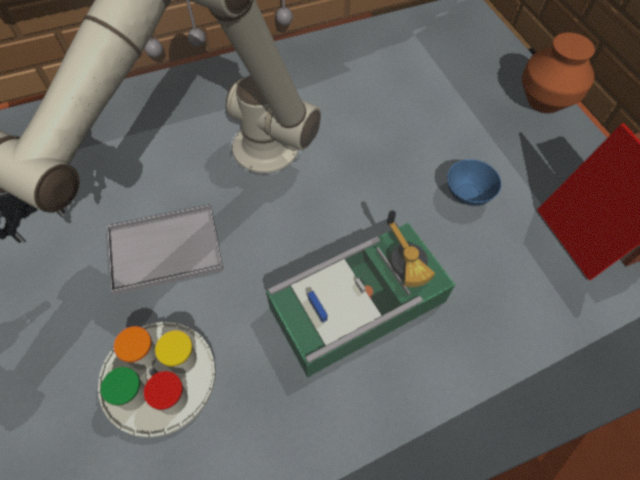

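View pics/side0.png

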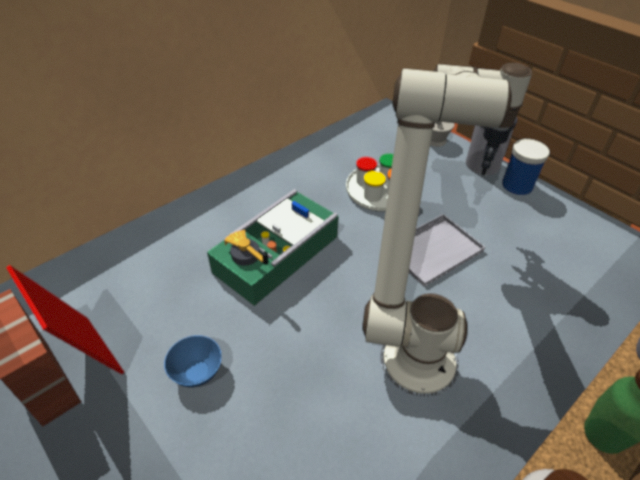

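The scene view shows the tab at about (315,304), the drum at (409,262) and the knob at (391,216). The box is yawed by about 6.6°. The side view agrees, with the tab at (301,211) and the drum at (246,255). I'll go above the box for a closer wrist look.

Call:
send_rows([
  [[1,-40,30,-40,4],[1,-80,58,-80,8],[1,-120,86,-120,12],[1,-155,112,-150,17],[1,-190,137,-150,17],[1,-225,162,-150,17],[1,-260,187,-150,17],[1,-295,213,-150,17],[1,-330,238,-150,17],[1,-365,263,-150,17],[1,-400,288,-150,17],[1,-435,313,-150,17]],
], force=40)

```text
clock: 1.7
position: [0.4844, -0.176, 0.3597]
tool_rot: [-0.184, 3.135, -0.0]
contact_force: [0.9, -0.2, -0.1]
finger_gap: -0.001
```

Call:
send_rows([
  [[1,-20,32,-10,0],[1,-45,64,-20,0],[1,-66,96,-30,0],[1,-88,130,-40,0],[1,-106,165,-40,0],[1,-106,165,-40,0],[1,-106,165,-40,0]],
])

```text
clock: 2.28
position: [0.5708, 0.0024, 0.3989]
tool_rot: [0.189, -3.136, 0.001]
contact_force: [-0.1, -1.0, -1.9]
finger_gap: -0.003
```

```bash
cat > m.py <<'E'
from h import *
import sys
np.set_printoptions(precision=4,suppress=True)
Z=dict(box=0,tab=.122,pivot=.1,knob=.187,spindle=.1,drum=.1)
im=cam("wrist"); s=robot.state(); print(s["clock"],s["position"],s["tool_rot"],s["qpos"],im["E"][:3,3])
cv2.imwrite(f"pics/w{sys.argv[1]}.png",im["pixels"])
for l in Z:
    for r in robot.landmark_of(l,"wrist")[:2]:
        print(l,round(r["conf"],2),np.round(r["uv"]),at_z(im,r["uv"],Z[l]),at_depth(im,r["uv"]))
E
python3 m.py 1
```

```text
2.3333 [0.5704 0.001  0.3993] [-0.1867  3.1356 -0.0009] [ 0.2862  0.2242  0.24    0.0007 -1.5863 -1.7381] [ 0.4973 -0.0061  0.563 ]
box 0.63 [349. 196.] [0.5811 0.0482 0.    ] [0.5652 0.0379 0.1071]
tab 0.77 [263. 210.] [ 0.5945 -0.0712  0.122 ] [ 0.5909 -0.0687  0.1384]
knob 0.63 [507. 124.] [0.4608 0.1807 0.187 ] [0.4608 0.1803 0.1878]
spindle 0.94 [455. 205.] [0.5607 0.1826 0.1   ] [0.5546 0.1644 0.1447]
drum 0.67 [455. 202.] [0.5568 0.1808 0.1   ] [0.5529 0.1684 0.1308]
drum 0.67 [348. 196.] [0.566  0.0371 0.1   ] [0.565  0.0364 0.107 ]
```

View pics/w1.png

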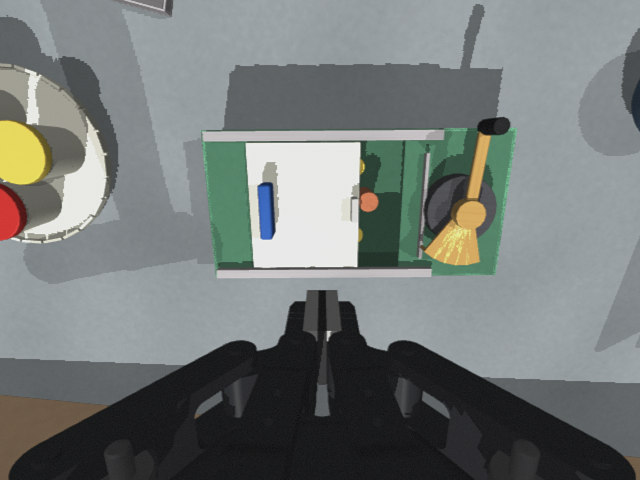

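The wrist view shows the tab at (265,211), the hatch's front edge at column 360 and its stop bar near 425. The hub is at (470,213) and the knob at (494,126). The box lines up with the image to within about 0.5°. The tab is centred across the box and about 124 mm behind its centre, so next I go down behind it.

Call:
send_rows([
  [[1,-7,-40,20,0],[1,-15,-80,40,0],[1,-15,-115,70,0],[1,-15,-115,110,0],[1,-15,-115,150,0],[1,-15,-115,190,0],[1,-15,-115,225,0],[1,-15,-115,255,0],[1,-15,-115,275,0],[1,-15,-115,282,0],[1,-15,-115,282,0]],
])

```text
clock: 3.55
position: [0.5974, -0.114, 0.1165]
tool_rot: [0.18, -3.134, 0.0]
contact_force: [-0.1, 0.5, 0.3]
finger_gap: 0.004
```

```bash
python3 m.py 2
```

```text
3.6 [ 0.5989 -0.1139  0.1185] [-0.181   3.1345 -0.0011] [ 0.0777  0.4345 -0.1588  0.0009 -0.9756 -1.5336] [ 0.5242 -0.122   0.2808]
box 0.72 [519. 234.] [0.5808 0.0506 0.    ] [ 0.5592 -0.0151  0.1069]
tab 0.57 [416. 300.] [ 0.5955 -0.0662  0.122 ] [ 0.5882 -0.072   0.1384]
knob 0.18 [415. 299.] [ 0.5662 -0.0894  0.187 ] [ 0.588  -0.0725  0.1383]
```

View pics/w2.png

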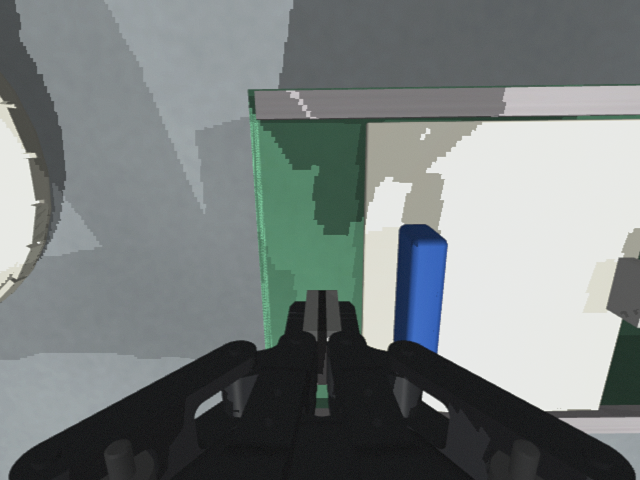

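The fingers stand about 45 mm behind the tab centre and are centred on it. The tab spans columns 398–446. Now I push along +y.

Call:
send_rows([
  [[1,0,12,0,0],[1,0,22,0,0],[1,0,30,0,0],[1,0,37,0,0],[1,0,44,0,0],[1,0,51,0,0],[1,0,58,0,0],[1,0,64,0,0],[1,0,69,0,0],[1,0,72,0,0],[1,0,74,0,0]],
])

```text
clock: 4.82
position: [0.5909, -0.0393, 0.1197]
tool_rot: [-0.182, 3.131, -0.0]
contact_force: [-0.4, -0.4, 0.4]
finger_gap: -0.002
```

```bash
python3 m.py 3
```

```text
4.8667 [ 0.5909 -0.0393  0.1198] [-0.182   3.1313 -0.0003] [ 0.2073  0.405  -0.2042  0.0011 -0.9567 -1.6626] [ 0.5165 -0.0475  0.2835]
box 0.87 [430. 231.] [0.5817 0.0514 0.    ] [0.5571 0.014  0.1073]
tab 0.93 [268. 291.] [ 0.5942 -0.0662  0.122 ] [ 0.5863 -0.0643  0.1385]
```

View pics/w3.png

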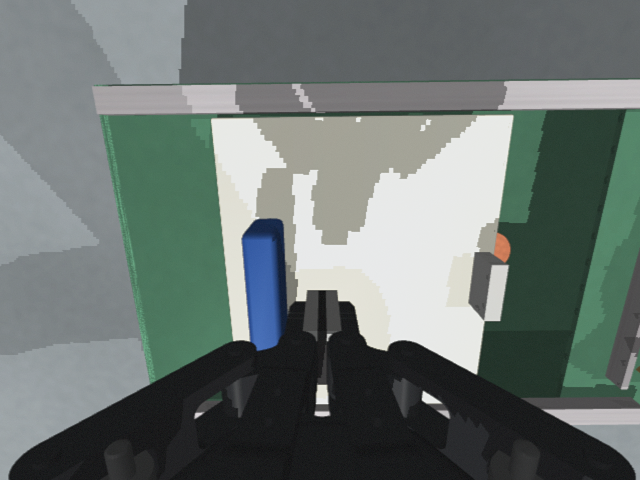

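```bash
python3 - <<'E'
from h import *
np.set_printoptions(precision=4,suppress=True)
im=cam("wrist"); T=np.array(im["tool_from_camera"]); print(T, im["fx"],im["cx"],im["cy"])
P=np.linalg.inv(T)@np.array([0,0,0,1.]); print("tcp px",im["fx"]*P[0]/P[2]+im["cx"],im["fy"]*P[1]/P[2]+im["cy"],P)
for uv in [(315,296),(332,296),(322,320),(300,320),(345,320),(265,224),(265,300),(285,230),(265,335)]:
    print(uv,at_depth(im,uv), im["depth"][uv[1],uv[0]])
for c in ["scene","side"]:
    m=cam(c); robot.landmark_of("tab",c)
    P=np.linalg.inv(m["E"])@np.r_[robot.state()["position"],1]; u=int(m["fx"]*P[0]/P[2]+m["cx"]); v=int(m["fy"]*P[1]/P[2]+m["cy"]); print(c,u,v)
    v0=max(v-75,0);u0=max(u-100,0)
    cv2.imwrite(f"pics/{c}4.png",cv2.resize(m["pixels"][v0:v0+150,u0:u0+200],None,fx=2,fy=2,interpolation=cv2.INTER_CUBIC))
a=cv2.imread("pics/scene4.png");b=cv2.imread("pics/side4.png");cv2.imwrite("pics/both4.png",np.hstack([a,b]))
E
```

```text
[[ 0.     -0.957  -0.2902  0.074 ]
 [ 1.      0.0001 -0.0003  0.0004]
 [ 0.0003 -0.2902  0.957  -0.1641]
 [ 0.      0.      0.      1.    ]] 347.6088655872352 321.70516399856245 243.47838452644854
tcp px 321.0338093814154 288.58186504671903 [-0.0003  0.0232  0.1785  1.    ]
(315, 296) [ 0.5801 -0.0438  0.1517] 0.14468925
(332, 296) [ 0.5794 -0.0367  0.1515] 0.14505716
(322, 320) [ 0.5798 -0.0409  0.1713] 0.1261978
(300, 320) [ 0.5843 -0.0488  0.165 ] 0.13392863
(345, 320) [ 0.5826 -0.0317  0.1646] 0.1337714
(265, 224) [ 0.5596 -0.0706  0.122 ] 0.16594392
(265, 300) [ 0.5912 -0.066   0.1383] 0.1589778
(285, 230) [ 0.5653 -0.062   0.1079] 0.18127608
(265, 335) [ 0.6095 -0.0647  0.1384] 0.16421711
scene 327 300
side 294 213
```

View pics/both4.png

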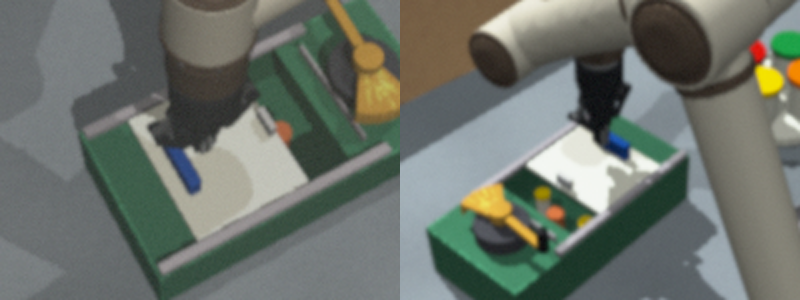

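```bash
python3 - <<'E'
from h import *
np.set_printoptions(precision=3,suppress=True)
def cloud(im):
    v,u=np.mgrid[0:480,0:640]; d=im["depth"]
    P=np.stack([(u-im["cx"])/im["fx"]*d,(v-im["cy"])/im["fy"]*d,d],-1)@im["E"][:3,:3].T+im["E"][:3,3]; P[d<=0]=9; return P
s=robot.state();T=np.eye(4);T[:3,:3]=R.from_rotvec(s["tool_rot"]).as_matrix();T[:3,3]=s["position"]; print(s["position"])
for c in ["wrist","scene","side"]:
    P=cloud(cam(c)).reshape(-1,3); Q=(P-T[:3,3])@T[:3,:3]
    k=(abs(Q[:,0])<.03)&(abs(Q[:,1])<.02)
    for a,b in [(-.08,-.06),(-.06,-.04),(-.04,-.03),(-.03,-.02),(-.02,-.01),(-.01,0),(0,.009)]:
        m=k&(Q[:,2]>a)&(Q[:,2]<=b); print(c,a,m.sum(), (Q[m].min(0),Q[m].max(0)) if m.any() else "")
E
```

```text
[ 0.591 -0.04   0.12 ]
wrist -0.08 4116 (array([-0.012, -0.02 , -0.08 ]), array([ 0.014,  0.02 , -0.06 ]))
wrist -0.06 2087 (array([-0.011, -0.013, -0.06 ]), array([ 0.012,  0.014, -0.04 ]))
wrist -0.04 718 (array([ 0.006, -0.013, -0.04 ]), array([ 0.012,  0.014, -0.03 ]))
wrist -0.03 188 (array([ 0.007, -0.012, -0.03 ]), array([ 0.011,  0.012, -0.025]))
wrist -0.02 451 (array([-0.018, -0.02 , -0.02 ]), array([ 0.03 , -0.018, -0.01 ]))
wrist -0.01 234 (array([-0.018, -0.019, -0.01 ]), array([ 0.03 , -0.018, -0.   ]))
wrist 0 172 (array([-0.019, -0.019,  0.   ]), array([ 0.03 , -0.018,  0.009]))
scene -0.08 57 (array([-0.016, -0.02 , -0.079]), array([ 0.   ,  0.014, -0.06 ]))
scene -0.06 35 (array([-0.013, -0.014, -0.059]), array([-0.002,  0.013, -0.04 ]))
scene -0.04 21 (array([-0.014, -0.013, -0.04 ]), array([-0.   ,  0.014, -0.031]))
scene -0.03 9 (array([-0.013, -0.009, -0.03 ]), array([-0.008,  0.012, -0.022]))
scene -0.02 5 (array([-0.029, -0.019, -0.02 ]), array([-0.005, -0.002, -0.014]))
scene -0.01 0 
scene 0 4 (array([-0.028, -0.01 ,  0.008]), array([0.006, 0.005, 0.009]))
side -0.08 44 (array([-0.013, -0.019, -0.08 ]), array([ 0.016,  0.019, -0.06 ]))
side -0.06 35 (array([-0.006, -0.014, -0.06 ]), array([ 0.013,  0.017, -0.04 ]))
side -0.04 18 (array([-0.006, -0.012, -0.039]), array([ 0.013,  0.015, -0.031]))
side -0.03 10 (array([-0.011, -0.017, -0.03 ]), array([ 0.018,  0.011, -0.021]))
side -0.02 13 (array([-0.001, -0.02 , -0.02 ]), array([ 0.026, -0.015, -0.01 ]))
side -0.01 15 (array([-0.005, -0.02 , -0.008]), array([ 0.026, -0.016, -0.   ]))
side 0 32 (array([-0.03 , -0.019,  0.   ]), array([0.029, 0.019, 0.009]))
```

The shut fingertips actually lie 25 mm behind the reported TCP, and all three cameras agree on that. So the fingers passed 7 mm above the tab, the hatch hasn't moved, and nothing was touched. I'll go back and lower by that much more.

Call:
send_rows([
  [[1,0,0,-15,0],[1,0,-25,-15,0],[1,0,-55,-15,0],[1,0,-75,-15,0],[1,0,-75,0,0],[1,0,-75,15,0],[1,0,-75,24,0],[1,0,-75,28,0],[1,0,-65,28,0],[1,0,-60,28,0],[1,0,-60,28,0]],
])

```text
clock: 6.48
position: [0.5986, -0.0979, 0.0927]
tool_rot: [-0.185, 3.13, -0.0]
contact_force: [0.3, 0.4, -0.4]
finger_gap: -0.001
```

Call:
send_rows([
  [[1,0,6,0,0],[1,0,12,0,0],[1,0,18,0,0],[1,0,24,0,0],[1,0,30,0,0],[1,0,36,0,0],[1,0,42,0,0],[1,0,48,0,0],[1,0,53,0,0],[1,0,57,0,0],[1,0,60,0,0]],
])

```text
clock: 7.4
position: [0.5914, -0.0378, 0.0926]
tool_rot: [-0.185, 3.13, -0.0]
contact_force: [0.6, -2.1, 1.8]
finger_gap: 0.005
```

```bash
python3 m.py 5
```

```text
7.45 [ 0.5913 -0.0374  0.0925] [-0.1854  3.1299  0.0001] [ 0.2104  0.4343 -0.2355  0.0011 -0.8949 -1.6636] [ 0.5168 -0.0461  0.2563]
box 0.64 [438. 237.] [0.58   0.0506 0.    ] [0.5535 0.0101 0.1074]
box 0.55 [372. 316.] [0.6531 0.0118 0.    ] [ 0.5797 -0.0194  0.1381]
tab 0.79 [370. 316.] [ 0.5883 -0.0165  0.122 ] [ 0.5795 -0.0202  0.1386]
```

View pics/w5.png

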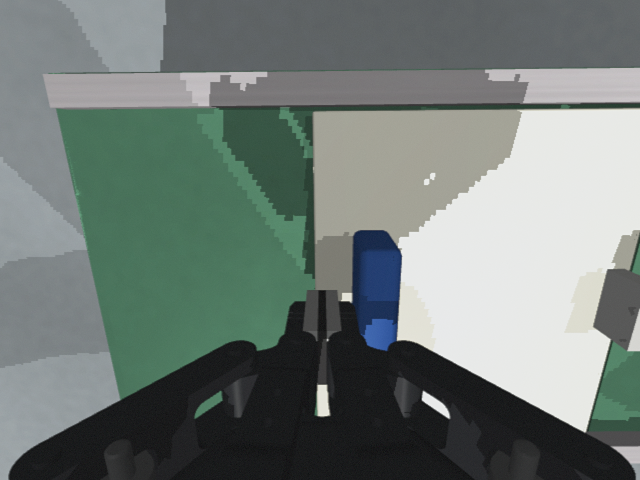

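The fingers are behind the tab (columns 352–400) and the hatch is moving with about 2 N. I'll carry on gently towards its stop.

Call:
send_rows([
  [[1,0,4,0,0],[1,0,8,0,0],[1,0,12,0,0],[1,0,14,0,0],[1,0,15,0,0]],
])

```text
clock: 8.17
position: [0.5893, -0.0231, 0.0923]
tool_rot: [-0.185, 3.131, -0.0]
contact_force: [-0.2, -2.2, 0.1]
finger_gap: 0.001
```

Call:
send_rows([
  [[1,0,2,0,0],[1,0,4,0,0],[1,0,6,0,0],[1,0,8,0,0]],
])

```text
clock: 8.5
position: [0.5882, -0.015, 0.0923]
tool_rot: [-0.185, 3.131, -0.0]
contact_force: [0.8, -2.2, -0.8]
finger_gap: -0.001
```

Call:
send_rows([
  [[1,0,2,0,0],[1,0,4,0,0],[1,0,6,0,0],[1,0,7,0,0]],
])

```text
clock: 8.83
position: [0.5873, -0.0078, 0.0923]
tool_rot: [-0.185, 3.131, -0.0]
contact_force: [-1.2, -2.0, 1.2]
finger_gap: 0.001
```

Call:
send_rows([
  [[1,0,2,0,0],[1,0,4,0,0],[1,0,5,0,0]],
])

```text
clock: 9.08
position: [0.5869, -0.0054, 0.0924]
tool_rot: [-0.186, 3.132, -0.007]
contact_force: [3.8, -16.0, -1.1]
finger_gap: 0.002
```

```bash
python3 m.py 6
```

```text
9.1333 [ 0.5869 -0.0055  0.0924] [-0.1855  3.1316 -0.0068] [ 0.2693  0.427  -0.2506  0.0066 -0.8897 -1.726 ] [ 0.5127 -0.0131  0.2562]
box 0.94 [397. 238.] [0.5795 0.0515 0.    ] [0.5516 0.0245 0.1071]
tab 0.75 [370. 319.] [0.5854 0.0161 0.122 ] [0.5766 0.0125 0.1383]
```

View pics/w6.png

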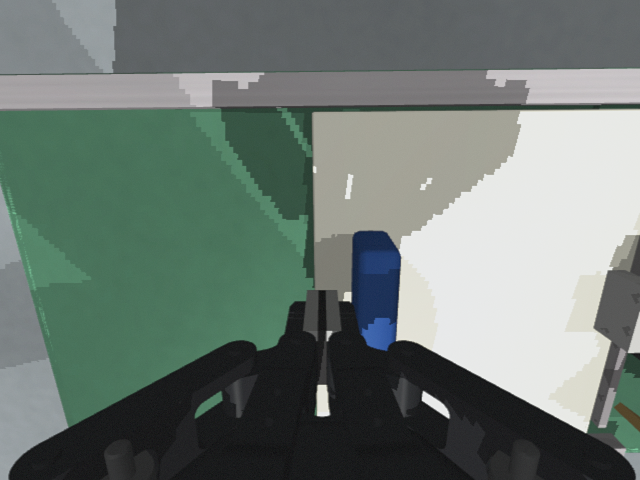

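The tab hit its stop: the force jumped from 2 to 16 N and motion ended after about 83 mm, with the front edge against the bar near column 610. I'll back off and rise. The last joint would otherwise run out of range during the clockwise push, so I turn the gripper by half a turn on the way to the knob.

Call:
send_rows([
  [[1,0,-4,0,0],[1,0,-12,0,0],[1,0,-12,-25,0],[1,0,-12,-60,-7],[1,0,-12,-95,-14],[1,0,-12,-120,-21],[1,17,15,-120,-28],[1,34,40,-120,-35],[1,51,65,-120,-42],[1,68,90,-120,-49],[1,85,115,-120,-56],[1,101,140,-120,-63]],
])

```text
clock: 10.43
position: [0.4684, 0.1234, 0.2115]
tool_rot: [-1.802, 2.57, -0.007]
contact_force: [-0.0, 0.6, 0.4]
finger_gap: 0.001
```

Call:
send_rows([
  [[1,0,0,0,-7],[1,0,0,0,-14],[1,0,0,0,-21],[1,0,0,0,-28],[1,0,0,0,-35],[1,0,0,0,-42],[1,0,0,0,-49],[1,0,0,0,-56],[1,0,0,0,-63],[1,0,0,0,-70],[1,0,0,0,-77],[1,0,0,0,-84]],
])

```text
clock: 11.43
position: [0.4683, 0.1238, 0.2115]
tool_rot: [-3.063, 0.695, -0.008]
contact_force: [0.1, -0.5, -0.2]
finger_gap: -0.003
```

Call:
send_rows([
  [[1,0,0,0,-7],[1,0,0,0,-14],[1,0,0,0,-21],[1,0,0,0,-28],[1,0,0,0,-31],[1,0,0,0,-31]],
])

```text
clock: 11.93
position: [0.4682, 0.1242, 0.2115]
tool_rot: [-3.138, -0.151, -0.008]
contact_force: [0.2, 1.1, -0.2]
finger_gap: 0.002
```

```bash
python3 m.py 7; python3 - <<'E'
from h import *
for c in ["scene","side"]:
    im=cam(c)
    for l in ("knob","tab","pivot"): print(c,l,[(round(r["conf"],2),np.round(at_z(im,r["uv"],dict(knob=.187,tab=.122,pivot=.1)[l]),4)) for r in robot.landmark_of(l,c)[:1]])
E
```

```text
11.9833 [0.4682 0.1242 0.2115] [3.138  0.1474 0.008 ] [ 0.5973  0.1401 -0.3275  0.0031 -1.099   1.0659] [0.5411 0.1317 0.3761]
tab 0.92 [497.  90.] [0.5842 0.0167 0.122 ] [0.5816 0.0235 0.137 ]
pivot 0.21 [498.  92.] [0.5873 0.0058 0.1   ] [0.581  0.0229 0.1375]
knob 0.79 [237. 272.] [0.4629 0.1736 0.187 ] [0.4631 0.1735 0.1874]
spindle 0.78 [261. 100.] [0.5648 0.1788 0.1   ] [0.5597 0.1689 0.1584]
scene knob [(0.76, array([0.4673, 0.1755, 0.187 ]))]
scene tab [(0.86, array([0.58  , 0.0164, 0.122 ]))]
scene pivot [(0.9, array([0.5679, 0.1879, 0.1   ]))]
side knob [(0.75, array([0.4619, 0.1794, 0.187 ]))]
side tab [(0.73, array([0.5458, 0.1877, 0.122 ]))]
side pivot [(0.86, array([0.5568, 0.1877, 0.1   ]))]
```

View pics/w7.png

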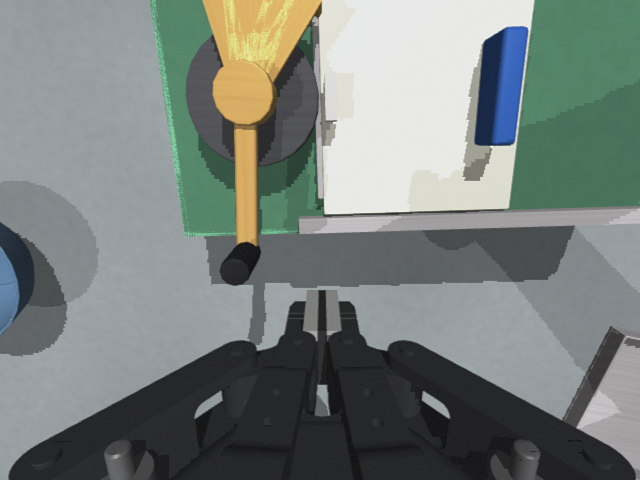

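The knob is at (237,268), i.e. (0.463, 0.175), 100 mm from the pivot near (0.563, 0.181). The fingers stand on its −y side. I'll lower the tips to 167 mm, which leaves room for the arm below to rise to 159, and close to about 4 mm.

Call:
send_rows([
  [[1,0,0,30,2],[1,0,0,55,2],[1,0,0,66,2],[1,0,0,70,2],[1,0,-10,70,2],[1,0,-20,70,2],[1,0,-24,70,2],[1,0,-24,70,2]],
])

```text
clock: 13.35
position: [0.4672, 0.1495, 0.1427]
tool_rot: [-3.139, -0.097, -0.012]
contact_force: [-0.3, 0.5, 0.7]
finger_gap: 0.001
```

```bash
cat > arc.py <<'E'
# arc.py start_deg end_deg nrows : rows moving the finger so that knob contact goes over angle (cw from world -x, deg)
from h import *
import sys
P=np.array([.563,.181]); g=.0225
s=robot.state(); p=np.array(s["position"]); M=R.from_rotvec(s["tool_rot"]).as_matrix()
ny=-M[:2,1]; yaw=np.degrees(np.arctan2(ny[1],ny[0]))
print("clock",round(s["clock"],2),"pos",p.round(4),"q6",round(s["qpos"][5],2),"push dir",yaw.round(1))
c=p[:2]-P; 
for a in np.arange(-5,130,.5):   # present finger angle
    th=np.pi-np.radians(a); t=np.array([np.sin(th),-np.cos(th)]); k=P+.1*np.array([np.cos(th),np.sin(th)])-g*t
    if (p[:2]-k)@t<0: print("now at",a,"radial off mm",(1e3*((p[:2]-k)@np.array([np.cos(th),np.sin(th)]))).round(1)); break
f=np.array(s["contact_force"])[:2]; print("force push",(-f@t).round(1),"radial",(f@[np.cos(th),np.sin(th)]).round(1),"z",round(s["contact_force"][2],1))
a0,a1,n=map(float,sys.argv[1:4])
for a in np.linspace(a0,a1,int(n)+1)[1:]:
    th=np.pi-np.radians(a); t=np.array([np.sin(th),-np.cos(th)]); k=P+.1*np.array([np.cos(th),np.sin(th)])-g*t
    d=M.T@np.r_[k-p[:2],.142-p[2]]*1e3
    print(round(a,1),np.round(d,1),"turn",(yaw-np.degrees(np.arctan2(t[1],t[0]))).round(1))
E
python3 arc.py 0 36 12
```

```text
clock 13.35 pos [0.4672 0.1495 0.1427] q6 0.99 push dir 93.6
now at -5.0 radial off mm -1.8
force push -0.5 radial 0.3 z 0.7
3.0 [ -4.3 -14.6   0.6] turn 6.6
6.0 [ -4.7 -19.9   0.6] turn 9.6
9.0 [ -4.9 -25.3   0.6] turn 12.6
12.0 [ -4.8 -30.7   0.6] turn 15.6
15.0 [ -4.4 -36.    0.6] turn 18.6
18.0 [ -3.7 -41.3   0.6] turn 21.6
21.0 [ -2.7 -46.6   0.7] turn 24.6
24.0 [ -1.5 -51.8   0.7] turn 27.6
27.0 [  0.1 -57.    0.7] turn 30.6
30.0 [  1.8 -62.    0.7] turn 33.6
33.0 [  3.9 -67.    0.7] turn 36.6
36.0 [  6.2 -71.9   0.7] turn 39.6
```

Call:
send_rows([
  [[1,-2,-4,0,0],[1,-4,-9,0,4],[1,-4,-15,0,7],[1,-5,-20,0,10],[1,-5,-25,0,13],[1,-5,-31,0,16],[1,-4,-36,0,19],[1,-4,-41,0,22],[1,-3,-46,0,25]],
])

```text
clock: 14.1
position: [0.4608, 0.1946, 0.1432]
tool_rot: [-3.085, 0.589, -0.011]
contact_force: [-0.5, -3.8, 1.8]
finger_gap: 0.004
```

```bash
python3 arc.py 21 33 4
```

```text
clock 14.1 pos [0.4608 0.1946 0.1432] q6 0.46 push dir 68.4
now at 20.5 radial off mm 0.5
force push 3.7 radial -0.9 z 1.8
24.0 [-0.8 -6.7  1.2] turn 2.4
27.0 [ -1.6 -12.    1.2] turn 5.4
30.0 [ -2.2 -17.3   1.2] turn 8.4
33.0 [ -2.4 -22.7   1.2] turn 11.4
```

Call:
send_rows([
  [[1,-1,-4,1,1],[1,-1,-7,1,3],[1,-1.5,-10,1,5],[1,-1.5,-12,1,6]],
])

```text
clock: 14.43
position: [0.4623, 0.2048, 0.1425]
tool_rot: [3.047, -0.751, 0.007]
contact_force: [-2.7, -5.0, 4.2]
finger_gap: 0.0
```

```bash
cat > knob.py <<'E'
from h import *
P=np.array([.563,.181])
for c in ["side","wrist","scene"]:
    im=cam(c)
    for r in robot.landmark_of("knob",c)[:1]:
        k=at_z(im,r["uv"],.187); d=k[:2]-P; q=at_depth(im,r["uv"])
        print(c,round(r["conf"],2),k.round(4),"a",np.degrees(np.arctan2(d[1],-d[0])).round(1),"r",np.hypot(*d).round(4),"depthz",None if q is None else q[2].round(4))
E
python3 knob.py; python3 arc.py 27 39 4
```

```text
side 0.41 [ 0.4364 -0.2346  0.187 ] a -73.1 r 0.4345 depthz 0.046
wrist 0.93 [0.4723 0.2247 0.187 ] a 25.8 r 0.1007 depthz 0.1882
scene 0.63 [0.4712 0.2262 0.187 ] a 26.2 r 0.1023 depthz 0.1896
clock 14.73 pos [0.4633 0.2059 0.1424] q6 0.34 push dir 62.4
now at 27.0 radial off mm 0.1
force push 4.2 radial 1.2 z 3.0
30.0 [-1.  -5.8  0.4] turn 2.4
33.0 [ -1.8 -11.2   0.4] turn 5.4
36.0 [ -2.3 -16.5   0.4] turn 8.4
39.0 [ -2.6 -21.9   0.4] turn 11.4
```

The knob follows the finger: it is at about 26° with its top near 189 mm, already rising. I continue in small steps.

Call:
send_rows([
  [[1,-0.5,-3,0,1],[1,-1,-6,0,2.5],[1,-1.5,-9,0,4],[1,-1.5,-9,0,4]],
])

```text
clock: 15.07
position: [0.4653, 0.2133, 0.1424]
tool_rot: [3.02, -0.856, 0.008]
contact_force: [-3.0, -5.6, 5.1]
finger_gap: 0.0
```

```bash
python3 knob.py; python3 arc.py 32 44 4
```

```text
side 0.58 [0.4849 0.2265 0.187 ] a 30.2 r 0.0904 depthz 0.1942
wrist 0.66 [0.476  0.2322 0.187 ] a 30.5 r 0.1009 depthz 0.1893
scene 0.71 [0.4844 0.2317 0.187 ] a 32.8 r 0.0935 depthz 0.188
clock 15.37 pos [0.4659 0.2141 0.1426] q6 0.26 push dir 58.4
now at 31.5 radial off mm 0.1
force push 5.4 radial 0.9 z 3.7
35.0 [-1.1 -6.2  0.6] turn 3.4
38.0 [ -1.9 -11.5   0.6] turn 6.4
41.0 [ -2.3 -16.8   0.6] turn 9.4
44.0 [ -2.5 -22.2   0.6] turn 12.4
```

Call:
send_rows([
  [[1,-0.5,-3,0,1.5],[1,-1,-6,0,3],[1,-1.5,-9,0,4.5],[1,-1.5,-9,0,4.5]],
])

```text
clock: 15.7
position: [0.4684, 0.2213, 0.1427]
tool_rot: [2.983, -0.974, 0.007]
contact_force: [-4.7, -5.5, 5.9]
finger_gap: -0.002
```

```bash
sed -i 's/\["side","wrist","scene"\]/["wrist"]/' knob.py; python3 knob.py; python3 arc.py 37 49 4
```

```text
wrist 0.9 [0.4792 0.2405 0.187 ] a 35.4 r 0.1028 depthz 0.1906
clock 15.8 pos [0.4688 0.2216 0.1428] q6 0.18 push dir 53.9
now at 36.0 radial off mm 0.1
force push 5.5 radial -0.6 z 5.4
40.0 [-1.2 -7.1  0.8] turn 3.9
43.0 [ -1.9 -12.4   0.8] turn 6.9
46.0 [ -2.3 -17.7   0.7] turn 9.9
49.0 [ -2.4 -23.1   0.7] turn 12.9
```

Call:
send_rows([
  [[1,-0.5,-3,-0.5,1.5],[1,-1,-6,-1,3],[1,-1.5,-9,-1,4.5],[1,-1.5,-9,-1,4.5]],
])

```text
clock: 16.13
position: [0.4722, 0.2289, 0.1437]
tool_rot: [2.941, -1.091, 0.007]
contact_force: [-2.2, -4.4, 3.8]
finger_gap: -0.002
```

```bash
python3 knob.py; python3 arc.py 42 54 4
```

```text
clock 16.23 pos [0.4728 0.2295 0.1439] q6 0.09 push dir 49.4
now at 41.0 radial off mm -0.1
force push 4.2 radial -0.3 z 3.5
45.0 [-1.4 -7.2  1.9] turn 4.4
48.0 [ -2.  -12.5   1.9] turn 7.4
51.0 [ -2.4 -17.8   1.8] turn 10.4
54.0 [ -2.5 -23.2   1.8] turn 13.4
```

```bash
sed -i 's/\["wrist"\]/["wrist","scene"]/' knob.py; python3 knob.py
```

```text
wrist 0.89 [0.4862 0.2493 0.187 ] a 41.7 r 0.1028 depthz 0.192
scene 0.82 [0.4901 0.2464 0.187 ] a 41.9 r 0.0979 depthz 0.1927
```

Top at 192 mm, so this is close to the crest (49° from the box's −x). I'll use smaller steps.

Call:
send_rows([
  [[1,-0.5,-2,0,1],[1,-0.5,-4,0,2],[1,-1,-6,0,3],[1,-1,-6,0,3]],
])

```text
clock: 16.77
position: [0.4759, 0.235, 0.1438]
tool_rot: [2.914, -1.168, 0.008]
contact_force: [-0.6, -2.3, 1.8]
finger_gap: 0.001
```

```bash
python3 knob.py; python3 arc.py 45 57 4
```

```text
wrist 0.98 [0.4908 0.2545 0.187 ] a 45.5 r 0.103 depthz 0.1931
scene 0.47 [0.4938 0.2549 0.187 ] a 46.9 r 0.1013 depthz 0.1918
clock 16.97 pos [0.4765 0.2357 0.1438] q6 0.04 push dir 46.4
now at 45.0 radial off mm -0.1
force push 1.6 radial -0.2 z 1.4
48.0 [-1.1 -5.3  1.8] turn 4.4
51.0 [ -1.7 -10.6   1.8] turn 7.4
54.0 [ -2.1 -16.    1.8] turn 10.4
57.0 [ -2.1 -21.3   1.8] turn 13.4
```

Top is at 193 mm with the push force fading: this is the crest, near 45.5°. A few millimetres more should let it spring ahead.

Call:
send_rows([
  [[1,-0.5,-2,0,1],[1,-0.5,-4,0,2],[1,-0.5,-4,0,2]],
])

```text
clock: 17.22
position: [0.4789, 0.2391, 0.1437]
tool_rot: [2.895, -1.219, 0.009]
contact_force: [-2.2, -2.2, 1.8]
finger_gap: -0.001
```

```bash
python3 knob.py; python3 arc.py 48 54 2
```

```text
wrist 0.93 [0.494  0.2567 0.187 ] a 47.6 r 0.1024 depthz 0.1929
scene 0.52 [0.4941 0.2619 0.187 ] a 49.6 r 0.1063 depthz 0.2124
clock 17.42 pos [0.479  0.2392 0.1438] q6 0.0 push dir 44.4
now at 47.5 radial off mm -0.3
force push 3.2 radial 1.4 z 2.6
51.0 [-1.3 -6.3  1.8] turn 5.4
54.0 [ -1.9 -11.6   1.8] turn 8.4
```

Call:
send_rows([
  [[1,-0.5,-2,0,2],[1,-1,-4,0,4],[1,-1,-4,0,4]],
])

```text
clock: 17.67
position: [0.4818, 0.2435, 0.1438]
tool_rot: [-2.849, 1.317, -0.011]
contact_force: [0.2, -0.0, -0.6]
finger_gap: 0.002
```

```bash
python3 knob.py; python3 arc.py 51 57 2
```

```text
wrist 0.87 [0.4983 0.2605 0.187 ] a 50.9 r 0.1025 depthz 0.1929
clock 17.87 pos [0.4817 0.2432 0.1439] q6 -0.07 push dir 40.4
now at 50.5 radial off mm -0.2
force push 0.3 radial -0.1 z -0.1
54.0 [-1.3 -6.8  1.9] turn 4.4
57.0 [ -2.  -12.2   1.9] turn 7.4
```

Call:
send_rows([
  [[1,-0.5,-2,0,2],[1,-0.5,-3,0,2],[1,-0.5,-3,0,2]],
])

```text
clock: 18.12
position: [0.4837, 0.2456, 0.1438]
tool_rot: [-2.828, 1.364, -0.01]
contact_force: [-0.8, -0.3, 0.8]
finger_gap: 0.0
```

```bash
sed -i 's/"scene"\]/"scene","side"]/' knob.py; python3 knob.py; python3 arc.py 53 57 2
```

```text
wrist 0.7 [0.4999 0.2623 0.187 ] a 52.2 r 0.1029 depthz 0.1928
scene 0.52 [0.5108 0.2644 0.187 ] a 58.0 r 0.0984 depthz 0.0069
side 0.66 [0.5037 0.2562 0.187 ] a 51.7 r 0.0958 depthz 0.2027
clock 18.42 pos [0.4836 0.2456 0.1439] q6 -0.11 push dir 38.4
now at 52.0 radial off mm -0.3
force push 0.9 radial -0.3 z -0.3
55.0 [-1.3 -5.6  1.9] turn 3.4
57.0 [-1.8 -9.1  1.9] turn 5.4
```

It is on a flat part of the crest (top 193 mm, force about 0). I continue in small steps.

Call:
send_rows([
  [[1,-0.5,-2,0,1.5],[1,-0.5,-4,0,3],[1,-0.5,-4,0,3]],
])

```text
clock: 18.67
position: [0.4869, 0.2488, 0.144]
tool_rot: [-2.789, 1.438, -0.011]
contact_force: [0.1, -0.1, 0.1]
finger_gap: -0.002
```

```bash
sed -i 's/"wrist","scene","side"\]/"wrist"]/' knob.py; python3 knob.py; python3 arc.py 55 57 1
```

```text
wrist 0.72 [0.5135 0.264  0.187 ] a 59.2 r 0.0967 depthz 0.1827
clock 18.77 pos [0.4866 0.2486 0.144 ] q6 -0.16 push dir 35.5
now at 54.5 radial off mm -0.6
force push 0.0 radial 0.3 z 0.1
57.0 [-1.5 -4.8  2. ] turn 2.5
```

It has dropped: the top is at 182.7 mm, near 59°, and the push force is zero. I'll back off, rise and check.

Call:
send_rows([
  [[1,0,8,0,0],[1,0,25,0,0],[1,0,30,-20,0],[1,0,35,-55,0],[1,0,40,-90,0],[1,0,40,-125,0],[1,-20,40,-140,0],[1,-40,40,-140,0],[1,-40,40,-140,0]],
])

```text
clock: 19.52
position: [0.4285, 0.2594, 0.2851]
tool_rot: [-2.788, 1.432, -0.011]
contact_force: [-0.4, 0.5, -0.7]
finger_gap: -0.005
```

```bash
sed -i 's/\["wrist"\]/["wrist","scene","side"]/' knob.py; python3 knob.py; python3 m.py 9; python3 - <<'E'
from h import *
a=cv2.imread("pics/w9.png"); im=cam("scene"); cv2.imwrite("pics/fin.png",np.hstack([cv2.resize(a,(400,300)),cv2.resize(im["pixels"][180:390,230:510],(400,300))]))
E
```

```text
wrist 0.55 [0.5115 0.266  0.187 ] a 58.8 r 0.0994 depthz 0.1826
scene 0.66 [0.518  0.2643 0.187 ] a 61.6 r 0.0947 depthz 0.1805
side 0.72 [0.4998 0.2833 0.187 ] a 58.3 r 0.1203 depthz 0.1697
19.8667 [0.4298 0.2573 0.283 ] [-2.7908  1.4388 -0.0104] [ 0.8681  0.1218 -0.168   0.0063 -1.2778 -0.2512] [0.4716 0.1976 0.4474]
knob 0.75 [223. 183.] [0.5145 0.2661 0.187 ] [0.5151 0.2671 0.1832]
spindle 0.91 [256.  60.] [0.5614 0.1769 0.1   ] [0.5475 0.1801 0.1539]
drum 0.62 [253.  59.] [0.5633 0.1774 0.1   ] [0.5491 0.1805 0.1539]
```

View pics/fin.png

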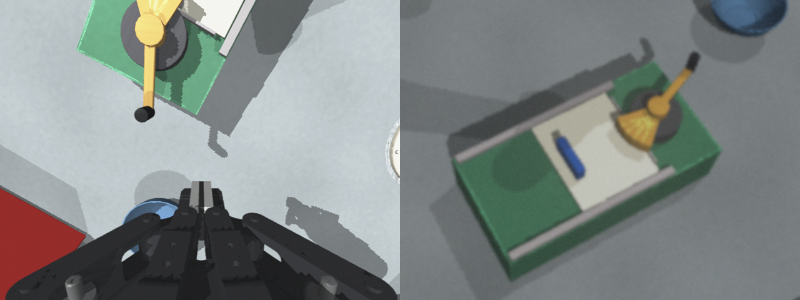

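The hatch covers the opening, the tongue lies over its front edge, and the knob stands alone at about 182.6–183 mm. The gripper is clear of everything, so I hand in.

```bash
python3 -c "
from plant import robot
print(robot.hand_in())"
```

```text
the job is handed in; nothing more can be done
None
```

I slid the hatch shut, swung the latch handle clockwise over its hump into the low notch, and handed the job in at about 20 s of the 58 s allowed.

- **Hatch:** It slid with about 2 N. At the stop the force jumped to 16 N and the motion ended. The final picture shows the opening covered and the latch tongue over the hatch's front edge.
- **Latch:** The shut fingers only pushed the knob, so it could rise and fall freely. The push force never read above about 7 N at the end of a step. The top rose to 193 mm on the crest, then the knob sprang ahead, about 1.16 rad clockwise of the box's −x.
- **Last checks, with the gripper backed off:** The wrist camera read the knob top at 182.6–183.2 mm, against 182 mm for the notch, and the tool force was zero. The scene camera gave 180.5 mm. The side camera read 170 mm, but its radius was also about 20 mm off, so I did not rely on it.
- **One disagreement:** The real fingertips sit 25 mm behind the reported TCP. Because of this my first pass went 7 mm above the tab without touching it, and I corrected for it after that.
- **Other things on the shelf:** No contact showed in the forces, but I did not measure their positions again at the end.

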